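# Square a lidded pan up in the corner of the packing guide

## Task

Push the lidded rectangular pan across the counter until its long side lies flat against the low metal rail; then push it along the rail until its end is against the black stop block, and leave it there, square against both, with the hand clear. Only push it: do not lift, tip or carry it, do not touch its handle, and leave everything else on the counter where it is.

Things in the scene. Friction and masses are not known exactly. Their poses are not given: they have to be found in the camera images.
- pan: The lidded rectangular steel pan, a straight-sided box 110 mm (its x) by 150 mm (its y, the long way) by 41 mm tall, 0.4 to 0.85 kg, loose on the counter. Origin at the centre of its underside. A low bar handle stands on the lid. It starts some 35 to 75 mm in front of the rail, on the end of the rail away from the stop, and turned up to 0.3 rad from the rail.
- pan_handle: The bar handle in the middle of the pan's lid: 60 mm along the pan's y, 8 mm thick, top 65 mm above the counter. Origin at the centre of the lid top, 42 mm above the counter. Not to be touched.
- guide: The low aluminium rail fixed to the counter, 30 mm high, 12 mm thick, with a flat foot on its far side. Origin on its near face (the face towards the robot) at counter level; its x points horizontally out of that face, away from the robot; its y runs along the rail, which reaches from y = -250 to +230 mm. The pan flat against it has its centre at x = -55 mm.
- stop: The black stop block fixed in front of the rail near its +y (left) end: 100 mm out from the rail, 25 mm along it, 35 mm high, with a small screw knob on top. Parallel to the rail (same axes). Origin at counter level on its face towards the pan (the -y side), at the rail end of that face; the block lies at +y of it. The pan against it has its centre at y = -75 mm from here.
- jar: Bystander: closed glass jar, 66 mm across, 85 mm tall, standing beyond the stop block, near its end of the rail. Origin at its underside. Leave alone.
- mug: Bystander: white ceramic mug, 74 mm across, 85 mm tall, to the robot's left. Origin at its underside. Leave alone.
- shaker: Bystander: small steel shaker, 44 mm across, 75 mm tall, standing in front of the rail, near the pan. Origin at its underside. Leave alone.
- spatula: Bystander: kitchen spatula lying on the counter, about 270 mm long, near the robot to its left. Origin at its underside. Leave alone.
- round_tin: Bystander: round lidded metal tin with a knob, 94 mm across, 68 mm tall, to the robot's left. Origin at its underside. Leave alone.
- bowl: Bystander: open steel bowl, 120 mm across, 50 mm tall, to the robot's right. Origin at its underside. Leave alone.
Not all that is in view belongs to the job. What is shaped like the pan but blue or orange is not meant.

How it is judged:
By the outcome, as a careful person would: the job done as asked, in the order asked, and still so for the second after the job is handed in, with the robot touching nothing.
It also fails if it takes over 48 s, if anything falls off the work surface, if the arm or the gripper's body presses on something with over 40 N, if the wrist force passes 120 N, or if a joint passes its speed limit or range.

## Robot

A 6-joint arm with a two-finger parallel gripper is mounted at the origin on the work surface. World frame = base frame: x ahead of the robot, y to its left, z up, the work surface at z = 0. Lengths are in m, angles in rad, forces in N, time in s.
With the tool pointing down it reaches from about 0.375 to 0.975 m from the base axis. Payload 3.8 kg.
Tool frame: the origin (TCP) lies at the very end of the fingers, on their centre line; the grasp point (between the pads) lies 19 mm behind it; z points along the fingers, y is the direction in which the jaws open and shut (so a half turn about z gives the same grasp; the last joint's range is limited). The gripper opens to 85 mm and grips with 20 to 120 N. Pads are 22 mm wide; open, the fingers measure 114 mm over their backs; the gripper's body (76 mm by 85 mm) begins 54 mm behind the grasp point. The pads swing forward as they close: fully open they stand 13 mm farther back than shut.
Start: joints at [-1.257, 0.264, 1.604, -0, 1.274, -0.037], TCP at [0.232, -0.634, 0.231] pointing down, gripper open.
Joint ranges: [-2.63, 2.63], [-0.94, 2.18], [0.31, 2.57], [-1.31, 4.45], [0, 2.66], [-2.55, 2.55]. Speed limits (rad/s): [2.57, 2.57, 3.14, 3.14, 3.14, 3.14].

## Interface

Orientations are given as a rotation vector (axis times angle).
In Python, from workcell import bot, viewer gives the robot as it stands.
- The arm moves only by the tool jog_arm, never from a script. Its argument "motion" is a list of rows, each an object of numbers: "dx", "dy", "dz": the shift along the world's x, y, z in cm; "turn": the turn about the world's z in rad. A call has 1 to 12 rows; each row shifts and turns the commanded pose from where the row before left it; what a row does not reach is not made up. A row lasts 1/12 s, in which the tool goes at most 41.7 mm and 7.16 degrees, less where a joint would pass 70% of its speed; a pose out of reach is approached as far as the arm can. A call is refused whole if a number of a shift passes 4.17 or a number of a turn 0.125, either way. A call with a gripper value outside its range is refused whole. "fingers" is the finger opening in cm, from 0 to 8.54, set as the call begins (left out, the last holds). The fingers move at their own pace and stop on an object; "grip_force" is the grip in N (left out, the last holds). Time passes only in rows, so rows that do not move let the fingers close. It gives the time, the measured TCP pose, the force and the opening at its end, in the units of the state.
- bot.read_state(): the state, without advancing time (a new reading comes with each control period).
- viewer.read_camera(name): name is "scene" or "top"; returns (picture, depth): 384x512x3 uint8, red, green, blue; 384x512 float32, m along the optical axis (not along the pixel's ray), 0 where there is no reading.
- viewer.camera_info(name): a dict with "vertical_fov" (degrees; the focal length in pixels is half the picture's height over the tangent of half this angle, whatever the lens; pixels are square), "cx", "cy" (the principal point, pixels), "dist" ([k1, k2, p1, p2, k3] as OpenCV has them; the pictures are not rectified), "R" (3x3) and "t" (3): a world point X has camera coordinates R X + t. Camera axes: x right, y down, z forward; pixel columns grow to the right and rows downward; lengths in m; the calibration is good to about 2 mm. A picture is of the moment at which its call begins. camera_info takes no time and is no camera call.
- bot.finish_job(): hands the job in, once; it reports no verdict.
The state is a dict: "time": time; "q": joint angles; "joint_vel": joint speeds; "joint_torque": joint torques, N m; "tool_pos": TCP position; "tcp_rot": TCP orientation; "wrist_force": force on the tool from outside, world axes, zero at the start; "torque": the same for the moment, N m; "width": opening from 0.0 (shut) to 1.0 (fully open).
Only numpy, scipy, OpenCV 4.12 (cv2) and the standard library are available. Lean on these libraries where they do the work, as an engineer would, in place of code of your own. Each camera call takes 0.05 s, during which the arm holds its last target. There are 200 camera calls.

## Working session

There is one attempt and no reset: what is moved stays moved. The work goes in short steps, Python scripts to look and compute and a tool call to move; the robot and the scene stay as the last step left them, time stands still between calls to the robot, and variables do not carry over. Pictures are saved under pics/ and viewed, about 8 in all and at most 12, crops included, and the job is handed in when it is done.

Besides the shell and the picture viewer there is one more tool, called after ">>>" as name(argument=value, ...), one argument or row to a line, values as JSON. jog_arm: Moves the arm, as the interface text tells. Its arguments: {"type":"object","properties":{"motion":{"type":"array"},"fingers":{"type":"number"},"grip_force":{"type":"number"}},"required":["motion"]}

```bash
mkdir -p pics; cat > h.py <<'E'
import numpy as np, cv2
from workcell import bot, viewer
def cam(n):
    c=viewer.camera_info(n); f=192/np.tan(np.radians(c["vertical_fov"])/2)
    K=np.array([[f,0,c["cx"]],[0,f,c["cy"]],[0,0,1]]); return K,np.array(c["dist"],float),np.array(c["R"]),np.array(c["t"])
def ray(n,px,z):
    K,d,R,t=cam(n); p=cv2.undistortPoints(np.array(px,float).reshape(-1,1,2),K,d).reshape(-1,2)
    D=np.c_[p,np.ones(len(p))]@R; C=-R.T@t
    return C+D*((z-C[2])/D[:,2])[:,None]
def proj(n,X):
    K,d,R,t=cam(n); return cv2.projectPoints(np.array(X,float).reshape(-1,3),cv2.Rodrigues(R)[0],t,K,d)[0].reshape(-1,2)
def shot(n,name):
    p,d=viewer.read_camera(n); np.savez('last_'+n,p=p,d=d); cv2.imwrite(f'pics/{name}.png',p[:,:,::-1]); return p,d
def world(n,d):
    K,ds,R,t=cam(n); v,u=np.mgrid[:384,:512]
    p=cv2.undistortPoints(np.c_[u.ravel(),v.ravel()].astype(float).reshape(-1,1,2),K,ds).reshape(-1,2)
    return ((np.c_[p,np.ones(len(p))]*d.reshape(-1,1)-t)@R).reshape(384,512,3)
E
python3 - <<'E'
from h import *
for n in("top","scene"):
    p,d=shot(n,n+"0"); K,ds,R,t=cam(n); print(n,K[0,0],ds,-R.T@t,R[2])
    cv2.imwrite(f'pics/{n}0b.png',cv2.resize(p[:,:,::-1],(800,600)))
print(bot.read_state())
E
```

```text
top 410.8065775542087 [-0.02062705  0.          0.          0.          0.        ] [ 0.3607239  -0.00934013  1.46840432] [ 0.06984593  0.00866474 -0.99752016]
scene 367.07721637383224 [0.00180836 0.         0.         0.         0.        ] [ 0.90428636 -0.3835825   0.91515479] [-0.40476745  0.36415835 -0.83878007]
{'time': 0.1, 'q': array([-1.25689138e+00,  2.64715637e-01,  1.60524345e+00, -4.30944478e-05,
        1.27369891e+00, -3.69292519e-02]), 'joint_vel': array([-0.00035591, -0.00097705, -0.00229215,  0.00034824,  0.00224695,
        0.00106366]), 'joint_torque': array([ 5.06315409e-04, -5.16706252e+01, -3.68589127e+01,  3.54110341e-05,
        6.30219845e-03,  7.65503927e-06]), 'tool_pos': array([ 0.2317463 , -0.63326466,  0.23005779]), 'tcp_rot': array([-3.09136915e+00, -5.47930697e-01,  5.11608576e-04]), 'wrist_force': array([0.13247248, 0.1762082 , 0.63915639]), 'torque': array([-0.01935578,  0.01938666, -0.03827851]), 'width': 0.9968305119990876}
```

View pics/top0b.png

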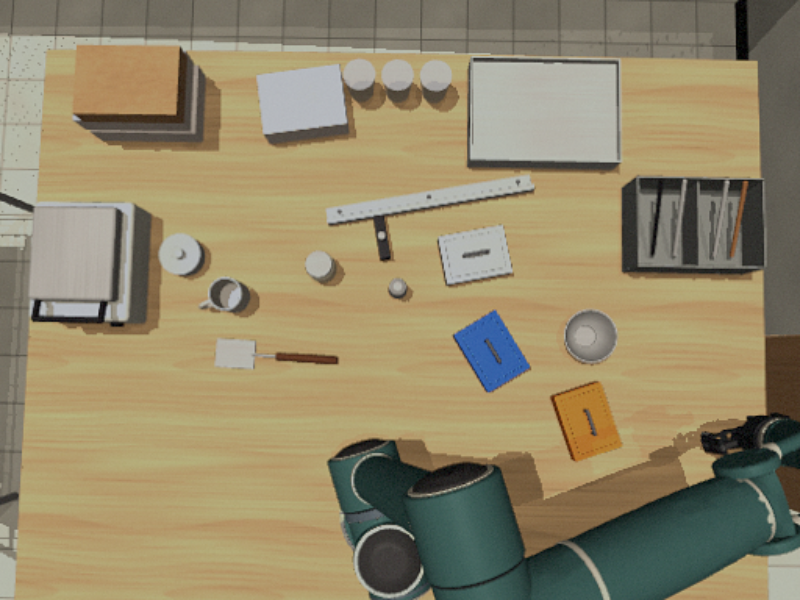

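View pics/scene0b.png

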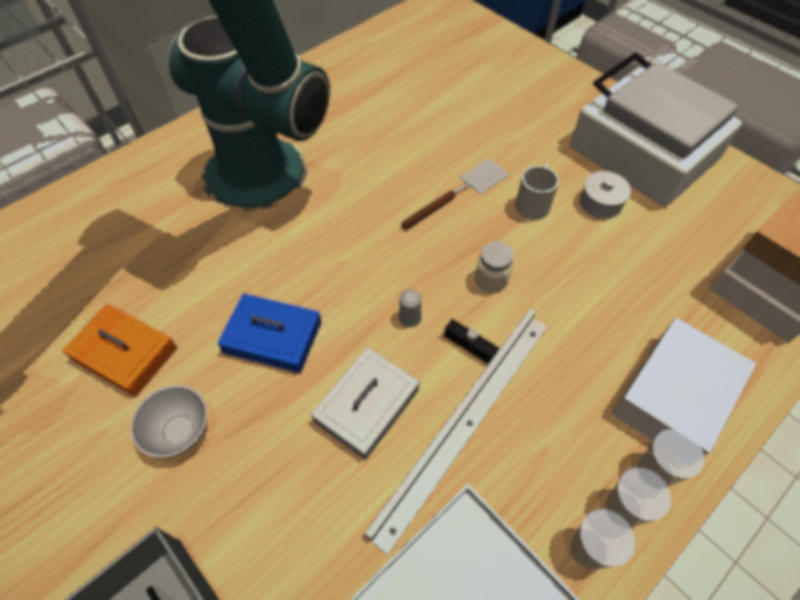

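Candidates for the pan (800x600 top view): the steel/white box with bar handle at (475,255) just in front of the rail; blue (492,350), orange (587,420), white tray (545,110) and white box (302,100). I choose (475,255), which is the only steel lidded box in front of the rail. The rail runs (328,215)–(533,185), with the black stop at (382,238) and the shaker at (398,287). Next I measure and check with a crop.

```bash
cat > m.py <<'E'
from h import *
def rect(n,mask,z):
    c=max(cv2.findContours(mask.astype(np.uint8),0,cv2.CHAIN_APPROX_NONE)[0],key=cv2.contourArea)
    P=ray(n,c.reshape(-1,2),z)[:,:2]
    (c0,wh,a)=cv2.minAreaRect((P*1000).astype(np.float32)); return c0,wh,a,cv2.boxPoints((c0,wh,a))
def pan(n,p,d,c):
    W=world(n,d); hsv=cv2.cvtColor(p,cv2.COLOR_RGB2HSV)
    m=(np.hypot(W[...,0]-c[0],W[...,1]-c[1])<.13)&(W[...,2]>.025)&(hsv[...,1]<70)&(hsv[...,2]>110)
    m=cv2.morphologyEx(m.astype(np.uint8),cv2.MORPH_CLOSE,np.ones((13,13)))
    m=cv2.morphologyEx(m,cv2.MORPH_OPEN,np.ones((9,9)))
    return m
E
python3 - <<'E'
from m import *
L=np.load('last_top.npz');p,d=L['p'],L['d'];W=world('top',d)
hsv=cv2.cvtColor(p,cv2.COLOR_RGB2HSV)
for nm,px in dict(pan=(312,157),panl=(294,172),rail=(276,126),stop=(245,155),shaker=(254,184),jar=(205,170),mug=(146,189),counter=(300,200),bowl=(378,215)).items(): print(nm,W[px[1],px[0]].round(3),hsv[px[1],px[0]])
c=ray('top',[(304,163)],.042)[0];print(c)
m=pan('top',p,d,c); print('pan',rect('top',m,.042))
s=(hsv[...,2]<75); s[:,:225]=0;s[:,265:]=0;s[:130]=0;s[172:]=0; 
print('stop',rect('top',s,.035))
r=(hsv[...,1]<70)&(hsv[...,2]>110); r[:,:195]=0;r[:,350:]=0;r[:105]=0
lab=cv2.connectedComponents(r.astype(np.uint8))[1]; R=lab==lab[126,276]; print('rail',rect('top',R,.03),R.sum())
o=p.copy()
for k,col in((m,(255,0,0)),(s,(0,255,0)),(R,(0,0,255))):
    cv2.drawContours(o,cv2.findContours(k.astype(np.uint8),0,1)[0],-1,col,1)
cv2.imwrite('pics/c1.png',cv2.resize(o[95:205,190:350,::-1],(800,550),interpolation=cv2.INTER_NEAREST))
E
```

```text
pan [ 0.608 -0.205  0.046] [ 40   8 186]
panl [ 0.554 -0.143  0.042] [ 90   5 187]
rail [ 0.726 -0.08   0.003] [ 53   6 185]
stop [0.612 0.03  0.035] [ 0  5 52]
shaker [ 0.506 -0.004  0.074] [ 34  11 183]
jar [0.549 0.163 0.087] [ 30  16 178]
mug [ 0.488  0.384 -0.   ] [ 19  44 146]
counter [ 0.459 -0.17   0.003] [ 18 103 180]
bowl [ 0.411 -0.447  0.009] [ 18  18 180]
[ 0.58671231 -0.1777869   0.042     ]
pan ((589.5340576171875, -176.6327362060547), (110.19001007080078, 149.74742126464844), 11.697067260742188, array([[ 520.4035  , -114.48372 ],
       [ 550.7629  , -261.12137 ],
       [ 658.6646  , -238.78175 ],
       [ 628.30524 ,  -92.144104]], dtype=float32))
stop ((621.3784790039062, 44.505126953125), (102.0185317993164, 74.99301147460938), 10.682417869567871, array([[564.3027   ,  71.89647  ],
       [578.2038   ,  -1.7968893],
       [678.4543   ,  17.113785 ],
       [664.55316  ,  90.807144 ]], dtype=float32))
rail ((717.1869506835938, -73.33450317382812), (38.36223602294922, 477.83514404296875), 10.818852424621582, array([[ 653.50085,  157.73605],
       [ 743.1926 , -311.6058 ],
       [ 780.87305, -304.40506],
       [ 691.1813 ,  164.9368 ]], dtype=float32)) 1396
```

View pics/c1.png

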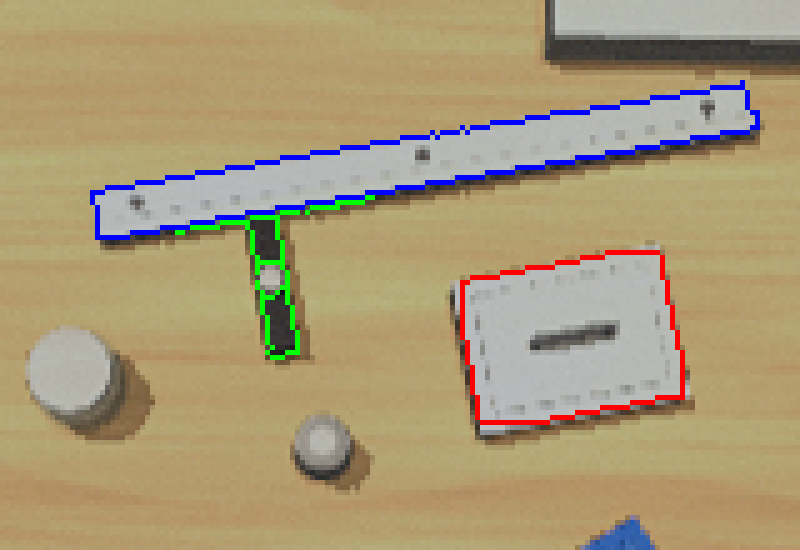

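The crop confirms the choice: steel pan with a dark bar handle (red outline), rail (blue outline), stop (green outline). Now I fit the edges in the rail frame.

```bash
cat > g.py <<'E'
from m import *
def line(P):
    vx,vy,x,y=cv2.fitLine(P.astype(np.float32),cv2.DIST_HUBER,0,.5,.01).ravel(); return np.array([x,y]),np.array([vx,vy])
G0=np.load('G.npy') if __import__('os').path.exists('G.npy') else np.array([.6967,-.0682,np.radians(10.82),0])
def tog(P,G=None):
    G=G0 if G is None else G; c,s=np.cos(G[2]),np.sin(G[2]); return (np.asarray(P)[...,:2]-G[:2])@np.array([[c,-s],[s,c]])
def tow(P,G=None):
    G=G0 if G is None else G; c,s=np.cos(G[2]),np.sin(G[2]); return np.asarray(P)@np.array([[c,s],[-s,c]])+G[:2]
def panfit(n,p,d,c,guide=True):
    W=world(n,d); hsv=cv2.cvtColor(p,cv2.COLOR_RGB2HSV)
    X=ray(n,np.c_[np.tile(np.arange(512),384),np.repeat(np.arange(384),512)],.042).reshape(384,512,3)
    m=(np.hypot(X[...,0]-c[0],X[...,1]-c[1])<.105)&(W[...,2]>.037)&(W[...,2]<.055)&(hsv[...,1]<70)&(hsv[...,2]>110)
    m=cv2.morphologyEx(m.astype(np.uint8),cv2.MORPH_OPEN,np.ones((3,3)))
    ct=max(cv2.findContours(m,0,cv2.CHAIN_APPROX_NONE)[0],key=cv2.contourArea).reshape(-1,2)
    P=ray(n,ct,.042)[:,:2]; Q=tog(P)
    c0,wh,a=cv2.minAreaRect((Q*1000).astype(np.float32)); out=[c0,wh,a]
    Q=Q*1000; B=cv2.boxPoints((c0,wh,a))
    for i in range(4):
        a,b=B[i],B[(i+1)%4]; u=(b-a)/np.linalg.norm(b-a); s=(Q-a)@u; h=(Q-a)@np.array([-u[1],u[0]])
        k=(s>12)&(s<np.linalg.norm(b-a)-12)&(abs(h)<6); 
        if k.sum()>5:
            x,v=line(Q[k]); v=v*np.sign(v[1] if abs(v[1])>abs(v[0]) else v[0]); out.append((x.round(1),np.round(np.arctan2(-v[0],v[1]) if abs(v[1])>abs(v[0]) else np.arctan2(v[1],v[0]),3),int(k.sum())))
    return m,out
E
python3 - <<'E'
from g import *
L=np.load('last_top.npz');p,d=L['p'],L['d'];W=world('top',d)
hsv=cv2.cvtColor(p,cv2.COLOR_RGB2HSV)
r=(hsv[...,1]<70)&(hsv[...,2]>110); r[:,:195]=0;r[:,350:]=0;r[:105]=0
lab=cv2.connectedComponents(r.astype(np.uint8))[1]; R=lab==lab[126,276]
# near edge: lowest row per column
cols=[u for u in range(215,335)]; pts=np.array([(u,np.nonzero(R[:,u])[0].max()+.5) for u in cols])
P=ray('top',pts,.03)[:,:2]; x,v=line(P); v*=np.sign(v[1]); a=np.arctan2(-v[0],v[1]); print('rail ang',a,x, 'res',np.std((P-x)@np.array([v[1],-v[0]])))
o=np.array([.6967,-.0682]); n=np.array([v[1],-v[0]]); o=o-((o-x)@n)*n; G=np.array([*o,a,0]);np.save('G.npy',G); print(G)
import g; g.G0=G
m,out=panfit('top',p,d,(.589,-.177)); print(out)
# stop faces: dark rows
s=(hsv[...,2]<80)
for v_ in range(140,166,3):
    u=np.nonzero(s[v_,235:258])[0]+235; print(v_,u.min(),u.max(), (tog(ray('top',[(u.max()+.5,v_),(u.min()-.5,v_)],.035),G)*1000).round(1).tolist())
b=(hsv[...,0]>100)&(hsv[...,0]<130)&(hsv[...,1]>150); c=max(cv2.findContours(b.astype(np.uint8),0,1)[0],key=cv2.contourArea)
print('blue',cv2.boxPoints(rect('top',b,.042)[:3]).round(), (tog(rect('top',b,.042)[3]/1000,G)*1000).round())
print('shaker',(tog([.506,-.004],G)*1000).round())
E
```

```text
rail ang 0.188827 [ 0.69603944 -0.06423406] res 0.001037941978735301
[ 0.69679391 -0.06818205  0.18882699  0.        ]
[(-123.89894104003906, -91.18891906738281), (139.97457885742188, 102.45528411865234), 80.33655548095703, (array([-162.2, -154.9], dtype=float32), np.float32(-0.225), 7), (array([ -77.6, -121.3], dtype=float32), np.float32(-0.168), 14), (array([-124. ,  -21.7], dtype=float32), np.float32(-0.137), 19), (array([-171.4,  -79.3], dtype=float32), np.float32(-0.186), 19)]
140 239 245 [[-12.3, 101.2], [-8.1, 125.6]]
143 240 246 [[-23.5, 99.5], [-19.3, 123.9]]
146 241 246 [[-34.0, 101.3], [-30.5, 122.2]]
149 241 247 [[-45.2, 99.6], [-41.0, 124.0]]
152 241 247 [[-55.8, 101.4], [-51.6, 125.7]]
155 242 247 [[-66.3, 103.2], [-62.7, 124.0]]
158 243 248 [[-77.4, 101.5], [-73.9, 122.3]]
161 243 249 [[-88.5, 99.8], [-84.4, 124.1]]
164 244 249 [[-99.0, 101.6], [-95.5, 122.4]]
blue [[ 282. -208.]
 [ 341. -301.]
 [ 464. -223.]
 [ 405. -130.]] [[-433.  -59.]
 [-393. -162.]
 [-258. -108.]
 [-298.   -6.]]
shaker [-175.   99.]
```

```bash
sed -i 's/&(W\[...,2\]>.037)&(W\[...,2\]<.055)//; s/m=cv2.morphologyEx(m.astype(np.uint8),cv2.MORPH_OPEN,np.ones((3,3)))/m=m.astype(np.uint8)/' g.py
python3 - <<'E'
from g import *
L=np.load('last_top.npz');p,d=L['p'],L['d']
m,out=panfit('top',p,d,(.589,-.177)); print(*out,sep='\n')
p,d=np.load('last_scene.npz')['p'],np.load('last_scene.npz')['d']
m2,out=panfit('scene',p,d,(.589,-.177)); print(*out,sep='\n')
E
```

```text
(-126.44194793701172, -86.28743743896484)
(112.05743408203125, 149.74957275390625)
1.1523456573486328
(array([-180.6,  -88.9], dtype=float32), np.float32(0.022), 35)
(array([-124.3, -159.2], dtype=float32), np.float32(0.015), 24)
(array([-72.1, -90. ], dtype=float32), np.float32(0.013), 35)
(array([-128.8,  -13.1], dtype=float32), np.float32(0.011), 24)
(-124.02621459960938, -87.45785522460938)
(111.22323608398438, 150.8560791015625)
0.9177611470222473
(array([-179. ,  -69.3], dtype=float32), np.float32(0.017), 37)
(array([-123.2, -161.9], dtype=float32), np.float32(0.016), 28)
(array([-69.3, -91.4], dtype=float32), np.float32(0.017), 39)
(array([-123.7,  -13.6], dtype=float32), np.float32(0.018), 26)
```

>>> jog_arm(
  motion=[
    {"dx": 2, "dy": 3.15, "turn": -0.0135},
    {"dx": 2, "dy": 3.15, "turn": -0.0135},
    {"dx": 2, "dy": 3.15, "turn": -0.0135},
    {"dx": 2, "dy": 3.15, "turn": -0.0135},
    {"dx": 2, "dy": 3.15, "turn": -0.0135},
    {"dx": 2, "dy": 3.15, "turn": -0.0135},
    {"dx": 2, "dy": 3.15, "turn": -0.0135},
    {"dx": 2, "dy": 3.15, "turn": -0.0135},
    {"dx": 2, "dy": 3.15, "turn": -0.0135},
    {"dx": 2, "dy": 3.15, "turn": -0.0135},
    {"dx": 2, "dy": 3.15, "turn": -0.0135},
    {"dx": 2, "dy": 3.15, "turn": -0.0135},
  ],
  fingers=6,
)

```text
validation failed for argument at $.mo...
```

>>> jog_arm(
  motion=[
    {"dx": 2.0, "dy": 3.15, "dz": 0.0, "turn": -0.0135},
    {"dx": 2.0, "dy": 3.15, "dz": 0.0, "turn": -0.0135},
  ],
  fingers=6,
)

```text
time: 0.27
tool_pos: [0.2712, -0.571, 0.2301]
tcp_rot: [-3.1, -0.5, 0.001]
wrist_force: [0.1, 0.9, -0.2]
width: 0.747
```

>>> jog_arm(
  motion=[
    {"dx": 2.0, "dy": 3.15, "dz": 0.0, "turn": -0.0135},
    {"dx": 2.0, "dy": 3.15, "dz": 0.0, "turn": -0.0135},
    {"dx": 2.0, "dy": 3.15, "dz": 0.0, "turn": -0.0135},
    {"dx": 2.0, "dy": 3.15, "dz": 0.0, "turn": -0.0135},
    {"dx": 2.0, "dy": 3.15, "dz": 0.0, "turn": -0.0135},
    {"dx": 2.0, "dy": 3.15, "dz": 0.0, "turn": -0.0135},
    {"dx": 2.0, "dy": 3.15, "dz": 0.0, "turn": -0.0135},
    {"dx": 2.0, "dy": 3.15, "dz": 0.0, "turn": -0.0135},
    {"dx": 2.0, "dy": 3.15, "dz": 0.0, "turn": -0.0135},
    {"dx": 2.0, "dy": 3.15, "dz": 0.0, "turn": -0.0135},
    {"dx": 2.0, "dy": 3.15, "dz": 0.0, "turn": 0.0},
    {"dx": 2.0, "dy": 3.15, "dz": 0.0, "turn": 0.0},
  ],
)

```text
time: 1.27
tool_pos: [0.5123, -0.191, 0.2309]
tcp_rot: [-3.127, -0.296, 0.001]
wrist_force: [0.6, -0.6, -0.6]
width: 0.702
```

>>> jog_arm(
  motion=[
    {"dx": -0.5, "dy": -0.1, "dz": -3.5, "turn": 0.0},
    {"dx": 0.0, "dy": 0.0, "dz": -3.5, "turn": 0.0},
    {"dx": 0.0, "dy": 0.0, "dz": -3.5, "turn": 0.0},
    {"dx": 0.0, "dy": 0.0, "dz": -3.5, "turn": 0.0},
    {"dx": 0.0, "dy": 0.0, "dz": -3.5, "turn": 0.0},
    {"dx": 0.0, "dy": 0.0, "dz": -2.5, "turn": 0.0},
    {"dx": 0.0, "dy": 0.0, "dz": -1.5, "turn": 0.0},
    {"dx": 0.0, "dy": 0.0, "dz": 0.0, "turn": 0.0},
  ],
)

```text
time: 1.93
tool_pos: [0.5028, -0.192, 0.0115]
tcp_rot: [-3.123, -0.296, 0.013]
wrist_force: [-0.5, 0.4, -0.0]
width: 0.706
```

```bash
python3 - <<'E'
from g import *
s=bot.read_state();print(s['tool_pos'],(tog(s['tool_pos'])*1000).round(1),s['wrist_force'],s['time'])
p,d=shot('scene','s1'); cv2.imwrite('pics/s1c.png',cv2.resize(p[160:330,150:400,::-1],(800,544)))
E
```

```text
[ 0.50276168 -0.19204184  0.01154238] [-213.8  -85.2] [-0.53178059  0.38574526 -0.02944913] 1.9333
```

View pics/s1c.png

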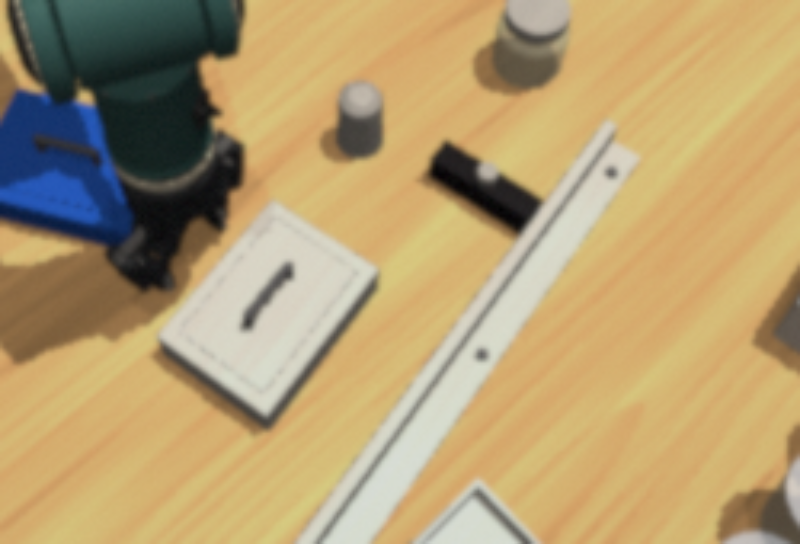

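The crop shows the hand at (190,220) clear of both pans and squarely behind the steel pan at (270,310). Now I push towards the rail.

>>> jog_arm(
  motion=[
    {"dx": 0.98, "dy": 0.19, "dz": 0.0, "turn": 0.0},
    {"dx": 0.5, "dy": 0.1, "dz": 0.0, "turn": 0.0},
    {"dx": 0.5, "dy": 0.1, "dz": 0.0, "turn": 0.0},
    {"dx": 0.5, "dy": 0.1, "dz": 0.0, "turn": 0.0},
    {"dx": 0.5, "dy": 0.1, "dz": 0.0, "turn": 0.0},
    {"dx": 0.5, "dy": 0.1, "dz": 0.0, "turn": 0.0},
    {"dx": 0.5, "dy": 0.1, "dz": 0.0, "turn": 0.0},
    {"dx": 0.5, "dy": 0.1, "dz": 0.0, "turn": 0.0},
    {"dx": 0.5, "dy": 0.1, "dz": 0.0, "turn": 0.0},
    {"dx": 0.5, "dy": 0.1, "dz": 0.0, "turn": 0.0},
    {"dx": 0.5, "dy": 0.1, "dz": 0.0, "turn": 0.0},
    {"dx": 0.5, "dy": 0.1, "dz": 0.0, "turn": 0.0},
  ],
)

```text
time: 2.98
tool_pos: [0.5718, -0.1813, 0.0177]
tcp_rot: [3.127, 0.297, -0.002]
wrist_force: [-4.5, -1.5, 4.6]
width: 0.7
```

```bash
python3 - <<'E'
from g import *
s=bot.read_state();print(s['tool_pos'],(tog(s['tool_pos'])*1000).round(1),s['wrist_force'],s['time'])
p,d=shot('scene','s2')
c=tow([-.085,-.087]);print(*panfit('scene',p,d,c)[1],sep='\n')
E
```

```text
[ 0.57183832 -0.18128764  0.01771662] [-144.   -87.6] [-4.54428807 -1.45478512  4.64177518] 2.9833
(-76.76995849609375, -87.47187805175781)
(114.25396728515625, 150.8042755126953)
0.2755248546600342
(array([-131.4,  -87.9], dtype=float32), np.float32(-0.002), 39)
(array([ -86.6, -162.1], dtype=float32), np.float32(-0.001), 29)
(array([-21.4, -89.8], dtype=float32), np.float32(-0.005), 40)
(array([-75.8, -12.9], dtype=float32), np.float32(0.008), 28)
```

>>> jog_arm(
  motion=[
    {"dx": 0.5, "dy": 0.1, "dz": -0.1, "turn": 0.0},
    {"dx": 0.5, "dy": 0.1, "dz": -0.1, "turn": 0.0},
    {"dx": 0.3, "dy": 0.06, "dz": -0.1, "turn": 0.0},
    {"dx": 0.3, "dy": 0.06, "dz": -0.0, "turn": 0.0},
    {"dx": 0.2, "dy": 0.04, "dz": 0.0, "turn": 0.0},
    {"dx": 0.2, "dy": 0.04, "dz": 0.0, "turn": 0.0},
  ],
)

```text
time: 3.53
tool_pos: [0.5916, -0.1772, 0.014]
tcp_rot: [3.127, 0.297, -0.001]
wrist_force: [-5.4, -2.2, 4.3]
width: 0.704
```

>>> jog_arm(
  motion=[
    {"dx": 0.1, "dy": 0.02, "dz": 0.0, "turn": 0.0},
    {"dx": 0.1, "dy": 0.02, "dz": 0.0, "turn": 0.0},
    {"dx": 0.1, "dy": 0.02, "dz": 0.0, "turn": 0.0},
  ],
)

```text
time: 3.78
tool_pos: [0.5945, -0.1766, 0.014]
tcp_rot: [3.127, 0.296, -0.002]
wrist_force: [-4.5, -1.1, 5.0]
width: 0.706
```

>>> jog_arm(
  motion=[
    {"dx": 0.1, "dy": 0.02, "dz": 0.0, "turn": 0.0},
    {"dx": 0.1, "dy": 0.02, "dz": 0.0, "turn": 0.0},
  ],
)

```text
time: 3.95
tool_pos: [0.5955, -0.1763, 0.014]
tcp_rot: [3.127, 0.297, -0.005]
wrist_force: [-12.2, -2.9, 8.8]
width: 0.702
```

```bash
python3 - <<'E'
from g import *
s=bot.read_state();print(s['tool_pos'],(tog(s['tool_pos'])*1000).round(1),s['wrist_force'],s['time'])
p,d=shot('scene','s3')
c=tow([-.058,-.087]);print(*panfit('scene',p,d,c)[1],sep='\n')
E
```

```text
[ 0.59547001 -0.17633761  0.01397752] [-119.8  -87.2] [-12.15399625  -2.93247676   8.75391213] 3.95
(-31.014381408691406, -87.03008270263672)
(155.40377807617188, 164.08154296875)
0.19755138456821442
(array([-106.9,  -88.3], dtype=float32), np.float32(-0.004), 44)
(array([   6.8, -166.1], dtype=float32), np.float32(0.463), 7)
(array([ 44.6, -85. ], dtype=float32), np.float32(0.019), 22)
```

>>> jog_arm(
  motion=[
    {"dx": 0.1, "dy": 0.02, "dz": 0.0, "turn": 0.0},
    {"dx": 0.1, "dy": 0.02, "dz": 0.0, "turn": 0.0},
    {"dx": 0.0, "dy": 0.0, "dz": 0.0, "turn": 0.0},
  ],
)

```text
time: 4.25
tool_pos: [0.5954, -0.1763, 0.0139]
tcp_rot: [-3.127, -0.297, 0.011]
wrist_force: [-14.1, -3.8, 11.0]
width: 0.706
```

>>> jog_arm(
  motion=[
    {"dx": -1.0, "dy": -0.2, "dz": 0.0, "turn": 0.0},
    {"dx": -2.0, "dy": -0.4, "dz": 0.0, "turn": 0.0},
    {"dx": -1.5, "dy": -0.3, "dz": 1.0, "turn": 0.0},
    {"dx": 0.0, "dy": 0.0, "dz": 3.5, "turn": 0.0},
    {"dx": 0.0, "dy": 0.0, "dz": 4.0, "turn": 0.0},
    {"dx": 0.0, "dy": 0.0, "dz": 4.0, "turn": 0.0},
  ],
)

```text
time: 4.75
tool_pos: [0.5535, -0.1842, 0.1391]
tcp_rot: [-3.127, -0.295, -0.001]
wrist_force: [0.6, 1.2, -0.4]
width: 0.705
```

```bash
python3 - <<'E'
from g import *
s=bot.read_state();print(s['q'],s['tool_pos'],(tog(s['tool_pos'])*1000).round(1),s['wrist_force'],s['time'])
E
```

```text
[-3.64515664e-01  1.66836201e-01  1.89838464e+00  9.10623970e-04
  1.07626695e+00  1.01745717e+00] [ 0.55347442 -0.18423827  0.13908256] [-162.6  -87.1] [ 0.55084636  1.21453012 -0.43465878] 4.75
```

>>> jog_arm(
  motion=[
    {"dx": 1.05, "dy": -0.76, "dz": 0.0, "turn": 0.121},
    {"dx": 1.05, "dy": -0.76, "dz": 0.0, "turn": 0.121},
    {"dx": 1.05, "dy": -0.76, "dz": 0.0, "turn": 0.121},
    {"dx": 1.05, "dy": -0.76, "dz": 0.0, "turn": 0.121},
    {"dx": 1.05, "dy": -0.76, "dz": 0.0, "turn": 0.121},
    {"dx": 1.05, "dy": -0.76, "dz": 0.0, "turn": 0.121},
    {"dx": 1.05, "dy": -0.76, "dz": 0.0, "turn": 0.121},
    {"dx": 1.05, "dy": -0.76, "dz": 0.0, "turn": 0.121},
    {"dx": 1.05, "dy": -0.76, "dz": 0.0, "turn": 0.121},
    {"dx": 1.05, "dy": -0.76, "dz": 0.0, "turn": 0.121},
    {"dx": 1.05, "dy": -0.76, "dz": 0.0, "turn": 0.121},
    {"dx": 1.05, "dy": -0.76, "dz": 0.0, "turn": 0.121},
  ],
)

```text
time: 5.75
tool_pos: [0.6814, -0.2761, 0.1388]
tcp_rot: [2.134, 2.303, 0.003]
wrist_force: [0.4, 0.7, 0.2]
width: 0.706
```

>>> jog_arm(
  motion=[
    {"dx": 0.0, "dy": 0.0, "dz": 0.0, "turn": 0.119},
    {"dx": 0.0, "dy": 0.0, "dz": 0.0, "turn": 0.0},
  ],
)

```text
time: 5.92
tool_pos: [0.6813, -0.2762, 0.1386]
tcp_rot: [1.997, 2.422, 0.002]
wrist_force: [0.6, 0.1, 0.5]
width: 0.705
```

```bash
python3 - <<'E'
from g import *
s=bot.read_state();P=s['tool_pos'];print(P,(tog(P)*1000).round(1),s['wrist_force'],s['time'])
R=cv2.Rodrigues(s['tcp_rot'])[0];print('jaw axis angle minus rail x',np.arctan(R[1,1]/R[0,1])-G0[2])
p,d=shot('top','t4'); cv2.imwrite('pics/t4c.png',cv2.resize(p[90:210,180:350,::-1],(800,565)))
E
```

```text
[ 0.68127351 -0.27620677  0.13859805] [ -54.3 -201.4] [0.5818114  0.1177793  0.54091377] 5.9167
jaw axis angle minus rail x 0.002835083358134871
```

View pics/t4c.png

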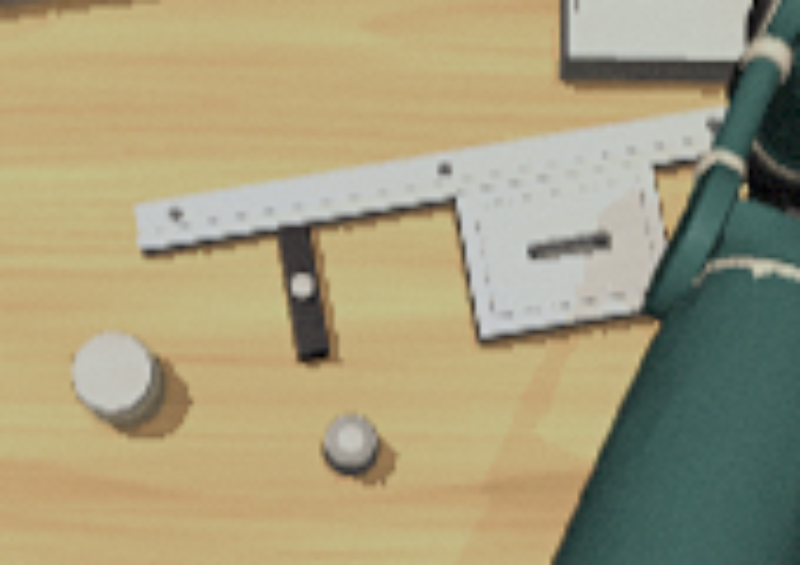

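Pan lies along the rail; the gap to the stop runs from (460,250) to (325,290) in the crop. I lower the hand behind its end and push along the rail.

>>> jog_arm(
  motion=[
    {"dx": -0.3, "dy": 0.0, "dz": -3.5, "turn": 0.0},
    {"dx": 0.0, "dy": 0.0, "dz": -3.5, "turn": 0.0},
    {"dx": 0.0, "dy": 0.0, "dz": -3.0, "turn": 0.0},
    {"dx": 0.0, "dy": 0.0, "dz": -1.5, "turn": 0.0},
    {"dx": 0.0, "dy": 0.0, "dz": -0.8, "turn": 0.0},
    {"dx": 0.0, "dy": 0.0, "dz": 0.0, "turn": 0.0},
  ],
)

```text
time: 6.47
tool_pos: [0.6755, -0.2749, 0.0132]
tcp_rot: [-2.001, -2.417, 0.001]
wrist_force: [-0.4, -0.2, 0.0]
width: 0.699
```

>>> jog_arm(
  motion=[
    {"dx": -0.19, "dy": 0.98, "dz": 0.0, "turn": 0.0},
    {"dx": -0.19, "dy": 0.98, "dz": 0.0, "turn": 0.0},
    {"dx": -0.1, "dy": 0.5, "dz": 0.0, "turn": 0.0},
    {"dx": -0.09, "dy": 0.5, "dz": 0.0, "turn": 0.0},
    {"dx": -0.09, "dy": 0.5, "dz": 0.0, "turn": 0.0},
    {"dx": -0.09, "dy": 0.5, "dz": 0.0, "turn": 0.0},
    {"dx": -0.09, "dy": 0.5, "dz": 0.0, "turn": 0.0},
  ],
)

```text
time: 7.05
tool_pos: [0.67, -0.2328, 0.0177]
tcp_rot: [1.998, 2.417, -0.0]
wrist_force: [0.2, -6.2, 3.0]
width: 0.708
```

```bash
python3 - <<'E'
from g import *
s=bot.read_state();P=s['tool_pos'];print(P,(tog(P)*1000).round(1),s['wrist_force'],s['time'])
E
```

```text
[ 0.67002744 -0.23277739  0.01769616] [ -57.2 -156.6] [ 0.18390963 -6.18763216  2.96324137] 7.05
```

>>> jog_arm(
  motion=[
    {"dx": -0.1, "dy": 0.59, "dz": -0.05, "turn": 0.0},
    {"dx": -0.1, "dy": 0.59, "dz": -0.05, "turn": 0.0},
    {"dx": -0.1, "dy": 0.59, "dz": -0.05, "turn": 0.0},
    {"dx": -0.11, "dy": 0.59, "dz": -0.05, "turn": 0.0},
    {"dx": -0.11, "dy": 0.59, "dz": 0.0, "turn": 0.0},
    {"dx": -0.11, "dy": 0.59, "dz": 0.0, "turn": 0.0},
    {"dx": -0.11, "dy": 0.59, "dz": 0.0, "turn": 0.0},
    {"dx": -0.11, "dy": 0.59, "dz": 0.0, "turn": 0.0},
    {"dx": -0.11, "dy": 0.59, "dz": 0.0, "turn": 0.0},
    {"dx": -0.11, "dy": 0.59, "dz": 0.0, "turn": 0.0},
    {"dx": -0.11, "dy": 0.59, "dz": 0.0, "turn": 0.0},
    {"dx": -0.11, "dy": 0.59, "dz": 0.0, "turn": 0.0},
  ],
)

```text
time: 8.05
tool_pos: [0.6576, -0.1625, 0.0162]
tcp_rot: [1.998, 2.416, 0.0]
wrist_force: [0.0, -7.9, 5.5]
width: 0.706
```

```bash
python3 - <<'E'
from g import *
s=bot.read_state();P=s['tool_pos'];print(P,(tog(P)*1000).round(1),s['wrist_force'],s['time'])
p,d=shot('scene','s5'); cv2.imwrite('pics/s5c.png',cv2.resize(p[160:330,180:400,::-1],(776,600)))
E
```

```text
[ 0.65759998 -0.16252678  0.01617063] [-56.2 -85.3] [ 0.02941639 -7.86915632  5.53735718] 8.05
```

View pics/s5c.png

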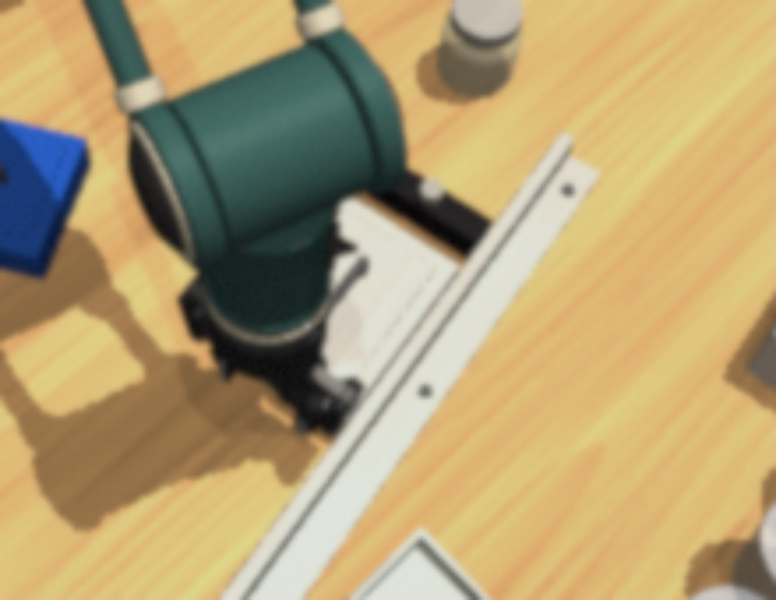

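The pan (at about (390,290)) is still along the rail with a narrow gap to the stop at (450,230). I continue slowly.

>>> jog_arm(
  motion=[
    {"dx": -0.07, "dy": 0.4, "dz": 0.0, "turn": 0.0},
    {"dx": -0.08, "dy": 0.4, "dz": 0.0, "turn": 0.0},
    {"dx": -0.07, "dy": 0.4, "dz": 0.0, "turn": 0.0},
    {"dx": -0.08, "dy": 0.4, "dz": 0.0, "turn": 0.0},
    {"dx": -0.04, "dy": 0.2, "dz": 0.0, "turn": 0.0},
    {"dx": -0.04, "dy": 0.2, "dz": 0.0, "turn": 0.0},
  ],
)

```text
time: 8.6
tool_pos: [0.6537, -0.1418, 0.0155]
tcp_rot: [1.998, 2.417, 0.002]
wrist_force: [1.9, -5.9, 4.1]
width: 0.697
```

>>> jog_arm(
  motion=[
    {"dx": -0.02, "dy": 0.1, "dz": 0.0, "turn": 0.0},
    {"dx": -0.02, "dy": 0.1, "dz": 0.0, "turn": 0.0},
  ],
)

```text
time: 8.77
tool_pos: [0.6533, -0.1398, 0.0155]
tcp_rot: [1.998, 2.417, 0.001]
wrist_force: [1.1, -6.2, 3.9]
width: 0.705
```

>>> jog_arm(
  motion=[
    {"dx": -0.02, "dy": 0.1, "dz": 0.0, "turn": 0.0},
    {"dx": -0.02, "dy": 0.1, "dz": 0.0, "turn": 0.0},
  ],
)

```text
time: 8.93
tool_pos: [0.653, -0.1379, 0.0155]
tcp_rot: [1.998, 2.417, 0.002]
wrist_force: [0.7, -5.5, 4.0]
width: 0.708
```

>>> jog_arm(
  motion=[
    {"dx": -0.02, "dy": 0.1, "dz": 0.0, "turn": 0.0},
    {"dx": -0.02, "dy": 0.1, "dz": 0.0, "turn": 0.0},
  ],
)

```text
time: 9.1
tool_pos: [0.6529, -0.1374, 0.0155]
tcp_rot: [1.996, 2.416, -0.001]
wrist_force: [1.7, -13.3, 1.1]
width: 0.703
```

>>> jog_arm(
  motion=[
    {"dx": -0.02, "dy": 0.1, "dz": 0.0, "turn": 0.0},
    {"dx": -0.02, "dy": 0.1, "dz": 0.0, "turn": 0.0},
  ],
)

```text
time: 9.27
tool_pos: [0.6527, -0.1374, 0.0156]
tcp_rot: [1.995, 2.414, -0.003]
wrist_force: [2.0, -19.2, 0.6]
width: 0.704
```

>>> jog_arm(
  motion=[
    {"dx": 0.1, "dy": -0.5, "dz": 0.0, "turn": 0.0},
    {"dx": 0.2, "dy": -1.5, "dz": 0.0, "turn": 0.0},
    {"dx": 0.4, "dy": -2.0, "dz": 0.0, "turn": 0.0},
    {"dx": 0.0, "dy": -0.5, "dz": 3.0, "turn": 0.0},
    {"dx": 0.0, "dy": 0.0, "dz": 4.0, "turn": 0.0},
    {"dx": -1.0, "dy": -3.0, "dz": 2.0, "turn": 0.0},
    {"dx": -1.0, "dy": -4.0, "dz": 0.0, "turn": 0.0},
    {"dx": -1.0, "dy": -4.0, "dz": 0.0, "turn": 0.0},
    {"dx": -1.0, "dy": -4.0, "dz": 0.0, "turn": 0.0},
    {"dx": -1.0, "dy": -4.0, "dz": 0.0, "turn": 0.0},
    {"dx": -1.0, "dy": -4.0, "dz": 0.0, "turn": 0.0},
    {"dx": 0.0, "dy": 0.0, "dz": 0.0, "turn": 0.0},
  ],
)

```text
time: 10.27
tool_pos: [0.5943, -0.4151, 0.1032]
tcp_rot: [2.007, 2.414, -0.004]
wrist_force: [-0.0, -0.4, 0.1]
width: 0.701
```

```bash
python3 - <<'E'
from g import *
s=bot.read_state();P=s['tool_pos'];print(P,s['wrist_force'],s['time'])
c=tow([-.055,.026])
T,_=shot('top','t6'); S,_=shot('scene','s6')
np.savez('fin',T=T,S=S)
for n,p in(('top',T),('scene',S)): print(n,*panfit(n,p,np.zeros((384,512))+1,c)[1],sep='\n')
a=cv2.resize(T[100:200,190:330],(800,571)); b=cv2.resize(S[170:310,230:400],(728,600))
cv2.imwrite('pics/t6c.png',a[:,:,::-1]);cv2.imwrite('pics/s6c.png',b[:,:,::-1])
E
```

```text
[ 0.59426409 -0.41507954  0.1032209 ] [-0.02771364 -0.44444333  0.08207059] 10.2667
top
(-37.6332893371582, 28.671825408935547)
(183.5956268310547, 145.6276092529297)
89.85772705078125
(array([33.5, 25.9], dtype=float32), np.float32(0.003), 33)
(array([-40.5, 118.2], dtype=float32), np.float32(-0.08), 7)
(array([-108.7,   30. ], dtype=float32), np.float32(-0.001), 42)
scene
(-29.92352294921875, 25.390911102294922)
(172.48672485351562, 155.33038330078125)
89.55398559570312
(array([  6.8, -58.1], dtype=float32), np.float32(0.58), 6)
(array([46.2, 24.4], dtype=float32), np.float32(-0.007), 24)
(array([-106.4,   19. ], dtype=float32), np.float32(-0.005), 41)
```

View pics/t6c.png

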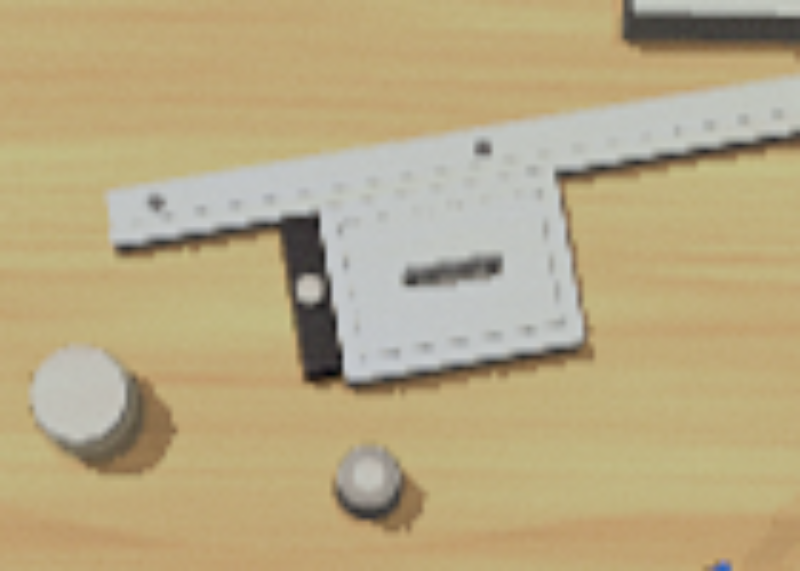

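View pics/s6c.png

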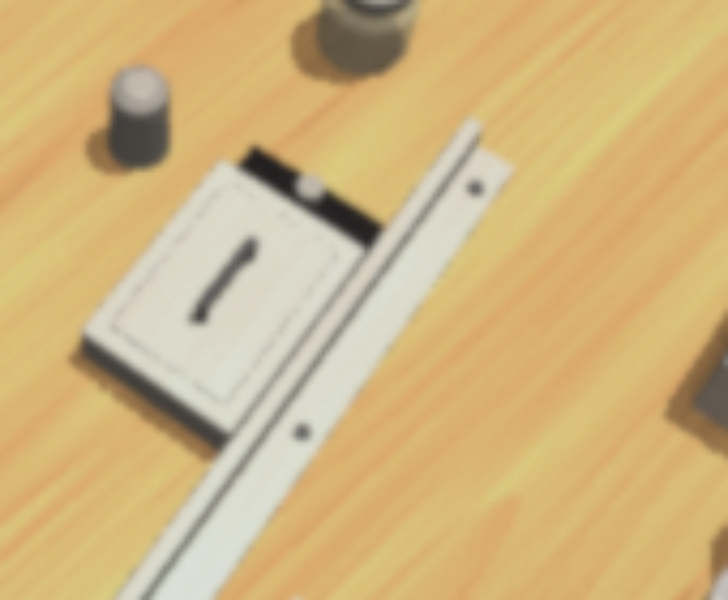

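Both views show the pan tight against the rail and stop: the pan/stop seam is at (330,290) in the top crop and (300,200) in the scene crop, with no counter visible between them. The near-face fit (-106.4 mm, -0.005 rad) matches the one taken while pressed on the rail (-106.9 mm, -0.004 rad). Handing in.

```bash
python3 -c "
from h import *
T=np.load('fin.npz')['T'].astype(int); o=np.load('last_top.npz')['p']
a=cv2.imread('pics/top0.png')[:,:,::-1].astype(int)
for n,(u,v) in dict(shaker=(254,184),jar=(205,170),mug=(146,189),tin=(116,163),spat=(178,228)).items(): print(n,np.abs(T-a)[v-12:v+12,u-12:u+12].mean().round(1))
print(bot.finish_job())"
```

```text
shaker 11.2
jar 11.3
mug 9.9
tin 11.9
spat 10.9
the job is handed in; nothing more can be done
None
```

The pan is flat against the rail with its end against the stop block. The hand is clear, and the job was handed in at about 10.4 s of the 48 s allowed.

I pushed it with two half-open fingers against the long side until it met the rail (force rose to about 14 N). I then backed off, turned the hand a quarter turn and pushed the end along the rail to the stop (about 19 N). Only the fingertips pushed on the pan, and the handle was not touched.

**Last checks:**
- **Against the rail and stop:** Both camera views show no gap at either. The near side fits as parallel to the rail within about 0.005 rad, and it lies where it did while pressed on the rail, within 0.5 mm.
- **Failed fit:** The full outline fit of the pan did not work at the end, because pan and rail merge in the colour mask. The near-side edge and the two pictures stand in for it. Contact with the stop rests on the force rise and the pictures.
- **Other objects:** The before/after picture difference was about equal at the shaker, jar, mug, tin and spatula (10 to 12 grey levels). I take that as picture noise rather than movement. The bowl was not compared.

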